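Load a corner trim into the cutting guide

TASK

Load the aluminium corner trim into the cutting guide. First lay it in the open part of the guide's dark steel angle, clear of the orange bridge, so that its V sits snugly in the V of the angle, tall leg against the back leg, and let go. Then take the trim again by the tall leg near its tail, the end away from the stop (within the last 50 mm), and slide it along the angle, under the bridge, until its front end is up against the red stop; leave it nested there and leave the tin, the glass and the mug where they are.

Things in the scene. Friction and masses are not known exactly. Their poses are not given: they have to be found in the camera images.
- trim_mid (a point): Centre of the tall leg of the loose aluminium L-section trim (0.25 kg, 160 mm long, 5 mm thick). Axes: y along its length, tail to front end; z up the tall leg (72 mm overall: upper edge 36 mm above this point, underside of trim 36 mm below); the outer face is 2.5 mm away at +x. The short leg points to -x, 48 mm wide overall. It starts lying on the short leg, tall leg upright.
- trim_tail (a point): Middle of the tail end of the trim's tall leg: 80 mm from trim_mid along -y; same axes.
- trim: The trim as a whole; origin at half its length on its outer corner line (trim_mid moved +2.5 mm in x, -36 mm in z); same axes.
- bed: The guide's fixed dark steel angle. Origin on the inner corner line of its V at the red stop's face. y: along the V to the stop (bed from y -280 mm to 0). z: up its back leg (inner face x = 0, 28 mm high, 5 thick). -x: across its floor leg (inner face z = 0, 44 mm wide). It leans back 20 degrees: z tilts away from the robot. The stop is 50 mm high. Friction can keep a trim from slipping into the corner by itself.
- bed_home (a point): Where trim_mid lies when the trim is nested and up to the stop (axes of trim and bed then parallel): x -2.5, y -80, z +36 mm in the bed's frame; same axes as the bed. The upper 44 mm of the nested tall leg stand clear above the back leg.
- bridge_top (a point): Middle of the top of the fixed orange bridge, 120 mm above the worktop. The bridge spans the V from y -90 to -20 mm in the bed's frame, 134 mm across; it clears the nested trim by about 10 mm, fingers cannot pass under it. The bed from y -280 to -90 mm is open from above.
- guide: The fixed cutting guide: a wooden board 150 (x) by 340 (y) by 18 mm carrying bed and bridge; origin on the board's underside, 5 mm in +x from its middle; y along the bed towards the stop (stop face at y +140 mm), z up.
- tin: Food tin, 75 mm across, 58 mm high; bystander; origin at the centre of its underside.
- glass: Drinking glass, 76 mm across, 86 mm high; bystander; origin at the centre of its underside.
- mug: White mug with a handle, 92 x 123 x 95 mm; bystander; origin at the centre of its underside.
Things that resemble listed ones, but are neither listed nor needed, are in the scene too. Leave any green or turquoise look-alike of the trim alone.

How it is judged (in metres and radians):
On the way, in this order (a step that is already met when the one before it is completed fails the run):
1. the trim lies nested in the open part of the bed, its front end not yet past the bridge's near edge by more than 10 mm, let go and at rest (x of trim_mid in the frame of bed between -0.0065 and 0.0015 m and z of trim_mid in the frame of bed between 0.032 and 0.04 m and angle between the y axis of trim_mid and the y axis of bed, either way round below 0.05 rad and angle between the z axis of trim_mid and the z axis of bed, either way round below 0.08 rad and y of trim_tail in the frame of bed below -0.1 m and linear speed of trim below 0.02 m/s and contact force between the fingers and trim below 0.05 N and y of trim_mid in the frame of bed between -0.26 and -0.16 m), for 0.2 s.
2. the trim is held again within 50 mm of its tail end (contact force between the fingers and trim above 1 N and y of the grasp point in the frame of trim_tail between -0.003 and 0.055 m), for 0.1 s.
At the end, for the whole second after the job is handed in: The trim lies nested in the bed, released and at rest: middle of the tall leg within 4 mm of its nested place across the V, long axes parallel within 0.05 rad and tall legs within 0.08 rad, front end within 4 mm of the red stop (x of trim_mid in the frame of bed between -0.0065 and 0.0015 m and z of trim_mid in the frame of bed between 0.032 and 0.04 m and angle between the y axis of trim_mid and the y axis of bed, either way round below 0.05 rad and angle between the z axis of trim_mid and the z axis of bed, either way round below 0.08 rad and y of trim_tail in the frame of bed below -0.1 m and linear speed of trim below 0.02 m/s and contact force between the fingers and trim below 0.05 N and y of trim_mid in the frame of bed above -0.084 m); the robot touches nothing.
It fails at once if the tin is moved by more than 30 mm (distance of tin from where it was at the start of the episode above 0.03 m).
It fails at once if the glass is moved by more than 30 mm (distance of glass from where it was at the start of the episode above 0.03 m).
It fails at once if the mug is moved by more than 30 mm (distance of mug from where it was at the start of the episode above 0.03 m).
It also fails if it takes over 51 s, if anything falls off the work surface, if the arm or the gripper's body presses on something with over 40 N, if the wrist force passes 120 N, or if a joint passes its speed limit or range.

ROBOT

A 6-joint arm with a two-finger parallel gripper is mounted at the origin on a cart in front of the work surface, level with it; the furniture and walls round the work are solid. World frame = base frame: x ahead of the robot, y to its left, z up, the work surface at z = 0. Lengths are in m, angles in degrees, forces in N, time in s.
With the tool pointing down it reaches from about 0.3 to 0.75 m from the base axis. Payload 8.5 kg.
Tool frame: the origin (TCP) lies midway between the tips of the shut fingers; the grasp point (between the pads) lies env.tcp_to_grasp behind it (env.tcp_to_grasp is the distance from the TCP to the grasp point, in m); z points along the fingers, y is the line along which they close (so a half turn about z gives the same grasp; the last joint's range is limited). The gripper opens to 85 mm and grips with 20 to 120 N. Pads are 22 mm wide; open, the fingers measure 114 mm over their backs; the gripper's body (76 mm by 85 mm) begins 54 mm behind the grasp point. The pads swing forward as they close: fully open they stand 13 mm farther back than shut.
Start: joints at [-89.169, 21.807, 74.336, -0, 83.858, -12.336], TCP at [0.125, -0.536, 0.231] pointing down, gripper open.
Joint ranges: [-178.18, 178.18], [-50.72, 133.34], [12.68, 142.11], [-81.47, 261.47], [9.98, 163.14], [-165.26, 165.26]. Speed limits (degrees/s): [136.94, 136.94, 180, 180, 180, 180].

INTERFACE

Orientations are given as a 3x3 rotation matrix whose columns are the frame's x, y, z axes.
In Python, from rig import observe, optics, job, env gives the robot as it stands. The module is installed in compiled form; this text tells all that it offers.
- The arm moves only by the shell command python3 -m jog 'ROWS' [FORCE]. ROWS is JSON, a list of rows, each a list of 7 numbers: the turn, a rotation vector about the tool's x, y, z in rad, then the shift along the tool's x, y, z in m, then the opening in per cent of the stroke, from 0 (shut) to 100 (fully open). A call has 1 to 10 rows; each row shifts and turns the commanded pose from where the row before left it, along the tool's axes as they then stand; what a row does not reach is not made up. A row lasts 1/8 s, in which the tool goes at most 62.5 mm and 10.7 degrees, less where a joint would pass 70% of its speed; a pose out of reach is approached as far as the arm can. A call is refused whole if a number of a shift passes 0.0625 or a number of a turn 0.188, either way. A call with a gripper value outside its range is refused whole. The fingers move at their own pace and stop on an object; FORCE is the grip in N (left out, the last holds). Time passes only in rows, so rows that do not move let the fingers close. It gives the time, the measured TCP pose, the force, the opening and the grip force at its end, in the units of the state.
- observe(): the state, without advancing time (a new reading comes with each control period).
- optics.get_image(name): name is "scene" or "top" or "wrist"; returns a dict with "pixels" (400x640x3 uint8, red, green, blue), "mtx" (3x3 intrinsics, pixels), "dist_coeffs" ([k1, k2, p1, p2, k3] as OpenCV has them; the pictures are not rectified), "rvec" (rotation vector, rad) and "tvec" (3), from world to camera coordinates, as OpenCV has them. Camera axes: x right, y down, z forward; pixel columns grow to the right and rows downward; lengths in m; the calibration is good to about 2 mm. A picture is of the moment at which its call begins. There is no depth.
- job.close_job(): hands the job in; it is judged then, once.
The state is a dict: "time_s": time; "q": joint angles; "qvel": joint speeds; "joint_efforts": joint torques, N m; "position": TCP position; "tool_rot": TCP orientation; "ft_force": force on the tool from outside, world axes, zero at the start; "wrist_torque": the same for the moment, N m; "grip_width": finger opening in m; "gripper_force": force on a finger pad.
Only numpy, scipy, OpenCV 4.12 (cv2) and the standard library are available. Lean on these libraries where they do the work, as an engineer would, in place of code of your own. Each camera call takes 0.05 s, during which the arm holds its last target. There are 200 camera calls.

## Working session

There is one attempt and no reset: what is moved stays moved. The work goes in short steps, Python scripts to look and compute and a shell command to move; the robot and the scene stay as the last step left them, time stands still between calls to the robot, and variables do not carry over. Pictures are saved under pics/ and viewed, at most 10 in all, crops included, and the job is handed in when it is done.

```bash
mkdir -p pics
python3 - <<'E'
from rig import observe, optics, job, env
import cv2,numpy as np
s=observe();print(s['time_s'],s['position'],np.round(s['tool_rot'],3).tolist(),s['grip_width'],env.tcp_to_grasp)
for n in("scene","top"):
    i=optics.get_image(n);np.savez(f"pics/{n}0.npz",**i)
    cv2.imwrite(f"pics/{n}0.png",i["pixels"][:,:,::-1])
    R=cv2.Rodrigues(np.array(i["rvec"]))[0];print(n,-R.T@np.ravel(i["tvec"]),R[2],np.array(i["mtx"])[0,0])
E
```

```text
0.0 [ 0.12525213 -0.53523371  0.23070639] [[0.974, 0.228, -0.0], [0.228, -0.974, 0.001], [0.0, -0.001, -1.0]] 0.08521884868480968 0.0187
scene [-0.41499557  0.63131247  0.97290762] [ 0.64909987 -0.48746618 -0.58399151] 475.17273081725165
top [ 0.47803017 -0.09164062  1.29757205] [ 0.0704192   0.0167849  -0.99737626] 371.05439555374676
```

View pics/scene0.png

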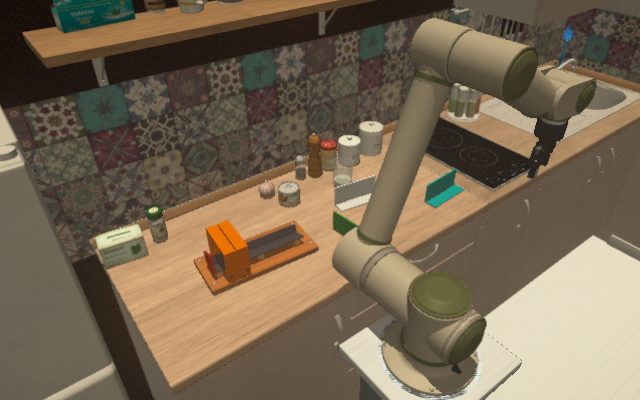

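View pics/top0.png

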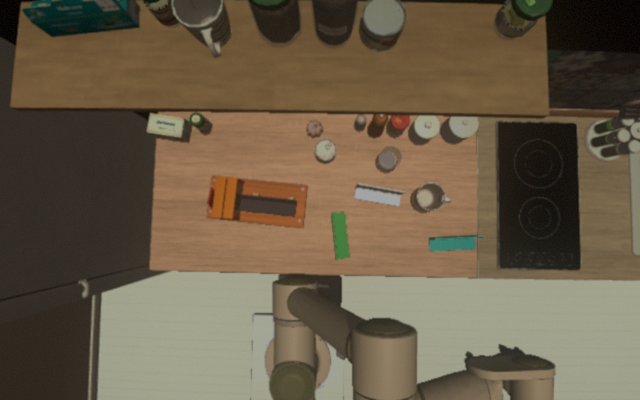

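Top view: the robot base is at (298,360). The guide is at about (257,202) with its stop at the left end (213,195). Candidates for the trim are the aluminium L at (378,195), the green one at (340,235) and the turquoise one at (453,243). By the description I choose the aluminium one (scene ~(355,193)). Tin is at (325,150), glass (388,160) and mug (430,197). Next is a close crop.

Run:
```python
import cv2,numpy as np
a=cv2.imread("pics/scene0.png")[165:220,325:385];b=cv2.imread("pics/top0.png")
c=b[175:215,345:412];d=b[165:235,200:315]
f=lambda im,w:cv2.resize(im,(w,int(im.shape[0]*w/im.shape[1])),interpolation=cv2.INTER_CUBIC)
A=f(a,380);C=f(c,400);D=f(d,400)
o=np.zeros((600,790,3),np.uint8);o[:A.shape[0],:380]=A;o[:C.shape[0],390:790]=C;o[300:300+D.shape[0],390:790]=D
e=cv2.imread("pics/scene0.png")[215:295,190:325];E=f(e,380);o[360:360+E.shape[0],:380]=E[:240]
cv2.imwrite("pics/crop1.png",o);print(A.shape,C.shape,D.shape,E.shape)
```

```text
(348, 380, 3) (238, 400, 3) (243, 400, 3) (225, 380, 3)
```

View pics/crop1.png

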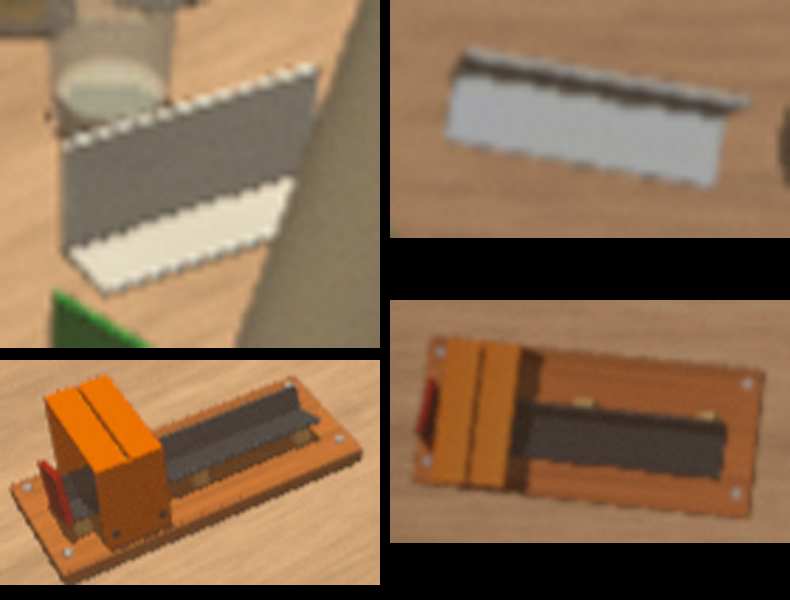

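The crop confirms the aluminium L: tall leg on the far side (+x), short leg towards the robot, front end to the left (the same sense as the bed). Now measure the trim and the guide.

```bash
cat > h.py <<'E'
import cv2,numpy as np
from rig import observe, optics
def load(n): return dict(np.load(f"pics/{n}.npz"))
def grab(n,name):
    i=optics.get_image(n);np.savez(f"pics/{name}.npz",**i);cv2.imwrite(f"pics/{name}.png",i["pixels"][:,:,::-1]);return i
def ray(i,p):
    R=cv2.Rodrigues(np.array(i["rvec"],float))[0];t=np.ravel(i["tvec"])
    u=cv2.undistortPoints(np.array(p,float).reshape(-1,1,2),np.array(i["mtx"]),np.array(i["dist_coeffs"]))[:,0]
    return -R.T@t,np.c_[u,np.ones(len(u))]@R
def plane(i,p,z):
    c,d=ray(i,p);return c+d*((z-c[2])/d[:,2])[:,None]
def proj(i,P): return cv2.projectPoints(np.array(P,float).reshape(-1,1,3),np.array(i["rvec"]),np.array(i["tvec"]),np.array(i["mtx"]),np.array(i["dist_coeffs"]))[0][:,0]
def quad(mask):
    cs=cv2.findContours(mask.astype(np.uint8),0,1)[0];c=max(cs,key=cv2.contourArea)
    return cv2.boxPoints(cv2.minAreaRect(c)),cv2.contourArea(c),c
E
python3 - <<'E'
from h import *
i=load("top0");hsv=cv2.cvtColor(i["pixels"],cv2.COLOR_RGB2HSV)
H,S,V=[hsv[:,:,k].astype(int) for k in range(3)]
for p in [(285,190),(270,225),(300,160),(378,198),(378,190),(270,206),(225,195),(213,195),(400,190)]: print(p,hsv[p[1],p[0]])
m=np.zeros(H.shape,bool);m[180:212,348:408]=1
q,a,c=quad(m&(S<60)&(V>110));print("trim short",a,q.tolist());P=plane(i,q,.005);print(P.round(4).tolist(),[np.linalg.norm(P[k]-P[k-1]).round(4) for k in range(4)])
E
```

```text
(285, 190) [ 12 176 142]
(270, 225) [ 14 119 142]
(300, 160) [ 13 112 157]
(378, 198) [ 40   5 164]
(378, 190) [18 39 97]
(270, 206) [11 73 70]
(225, 195) [ 14 204 131]
(213, 195) [ 12 197  83]
(400, 190) [ 16  67 157]
trim short 487.0 [[353.3590393066406, 198.2986602783203], [355.4228210449219, 186.60401916503906], [400.7751770019531, 194.6073760986328], [398.7113952636719, 206.30201721191406]]
[[0.5594, -0.1806, 0.005], [0.6005, -0.1872, 0.005], [0.5756, -0.3457, 0.005], [0.5346, -0.3388, 0.005]] [np.float64(0.1601), np.float64(0.0416), np.float64(0.1604), np.float64(0.0415)]
```

Run:
```python
from h import *
i=load("top0");hsv=cv2.cvtColor(i["pixels"],cv2.COLOR_RGB2HSV)
H,S,V=[hsv[:,:,k].astype(int) for k in range(3)]
m=np.zeros(H.shape,bool);m[165:235,200:315]=1
mm=cv2.morphologyEx((m&((S>145)|(V<95))).astype(np.uint8),cv2.MORPH_CLOSE,np.ones((3,3)))
# board edges without bridge: right part, cols 248+
ys,xs=np.nonzero(mm);
r=mm.copy();r[:,:246]=0
top=np.array([(x,np.nonzero(r[:,x])[0].min()-.5) for x in range(248,300)],float)
bot=np.array([(x,np.nonzero(r[:,x])[0].max()+.5) for x in range(248,300)],float)
right=np.array([(np.nonzero(r[y])[0].max()+.5,y) for y in range(190,222)],float)
for n,e,z in (("far",top,.018),("near",bot,.018),("right",right,.018)):
    P=plane(i,e,z)[:,:2];v=cv2.fitLine(P.astype(np.float32),cv2.DIST_HUBER,0,.01,.01).ravel();
    print(n,v.round(4),"ang",np.degrees(np.arctan2(v[1],v[0])).round(2))
q,a,c=quad(m&(S<110)&(V<100));print("bed",a,plane(i,q,.03).round(4).tolist())
q,a,c=quad(m&(S<110)&(V<100));print(q.tolist())
q,a,c=quad(m&(S>195)&(V>115));print("bridge",a,q.tolist(),plane(i,q,.12).round(4).tolist())
j=load("scene0");hsv=cv2.cvtColor(j["pixels"],cv2.COLOR_RGB2HSV)
for n,k,bb,w in (("tin",i,(325,150),.058),("glass",i,(388,160),.086),("mug",i,(430,197),.095)): print(n,plane(i,[bb],w).round(3))
```

```text
far [0.0849 0.9964 0.6107 0.1029] ang 85.13
near [0.0837 0.9965 0.4622 0.0939] ang 85.2
right [ 0.9968 -0.0794  0.5303 -0.0132] ang -4.55
bed 808.5 [[0.5125, 0.2261, 0.03], [0.5661, 0.222, 0.03], [0.5473, 0.0177, 0.03], [0.4939, 0.0223, 0.03]]
[[235.0846710205078, 209.08506774902344], [236.8456573486328, 193.5297088623047], [295.88153076171875, 200.21299743652344], [294.12054443359375, 215.7683563232422]]
bridge 764.0 [[211.01219177246094, 215.89024353027344], [215.4390106201172, 176.0487823486328], [237.1707305908203, 178.4634246826172], [232.74391174316406, 218.3048858642578]] [[0.4866, 0.2803, 0.12], [0.6149, 0.2713, 0.12], [0.6084, 0.2005, 0.12], [0.4805, 0.21, 0.12]]
tin [[ 0.718 -0.079  0.058]]
glass [[ 0.683 -0.287  0.086]]
mug [[ 0.563 -0.423  0.095]]
```

Measured poses:
- **Trim:** mid ≈ (0.592, -0.267), y axis at 81.1° from world x. Short leg measures 160 x 42 mm, as expected.
- **Guide:** y axis at 85.1°, bridge 128 x 71 mm, and board and bridge agree to 1 mm. Stop at s ≈ 0.341 along the bed, V corner at cross ≈ 0.531.

The glass at (0.683, -0.287) stands close behind the trim, so I'll approach with the fingers only partly open.

```bash
python3 -m jog '[[0,0,0,0.03,-0.009,0,40],[0,0,0,0.054,-0.0162,0.002,40],[0,0,0,0.054,-0.0162,0.002,40],[0,0,0,0.054,-0.0162,0.002,40],[0,0,0,0.054,-0.0162,0.002,40],[0,0,0,0.054,-0.0162,0.002,40],[0,0,0,0.054,-0.0162,0.002,40],[0,0,0,0.054,-0.0162,0.002,40],[0,0,0,0.054,-0.0162,0.002,40],[0,0,0,0.054,-0.0162,0.002,40]]' 60
python3 -m jog '[[0,0,-0.17,0,0,0,40],[0,0,-0.17,0,0,0,40],[0,0,-0.17,0,0,0,40],[0,0,-0.17,0,0,0,40],[0,0,-0.17,0,0,0,40],[0,0,-0.17,0,0,0,40],[0,0,-0.165,0,0,0,40],[0,0,0,0,0,0,40]]'
python3 - <<'E'
from h import *
s=observe();print(s['position'],np.round(s['tool_rot'],3).tolist(),s['q'])
i=grab("wrist","w1");R=cv2.Rodrigues(np.array(i["rvec"]))[0];print(-R.T@np.ravel(i["tvec"]),R.round(2).tolist(),i["mtx"][0][0])
E
```

```text
time_s: 1.35
position: [0.5939, -0.266, 0.2128]
tool_rot: [[0.974, 0.228, -0.001], [0.228, -0.974, 0.0], [-0.001, -0.0, -1.0]]
ft_force: [-0.2, -1.4, 0.2]
grip_width: 0.0342
gripper_force: 0.0
time_s: 2.35
position: [0.5923, -0.2672, 0.2129]
tool_rot: [[0.157, 0.988, -0.001], [0.988, -0.157, 0.001], [0.0, -0.001, -1.0]]
ft_force: [0.2, -0.4, -0.7]
grip_width: 0.034
gripper_force: 0.0
[ 0.59233575 -0.26718704  0.21287375] [[0.157, 0.988, -0.001], [0.988, -0.157, 0.001], [0.0, -0.001, -1.0]] [-3.46966141e+01  3.28105303e+01  5.85238467e+01  1.36321585e-04
  8.87199999e+01 -2.56739760e+01]
[ 0.60295484 -0.1995633   0.35534644] [[0.99, -0.16, -0.0], [-0.15, -0.95, 0.27], [-0.04, -0.27, -0.96]] 311.8488493462722
```

View pics/w1.png

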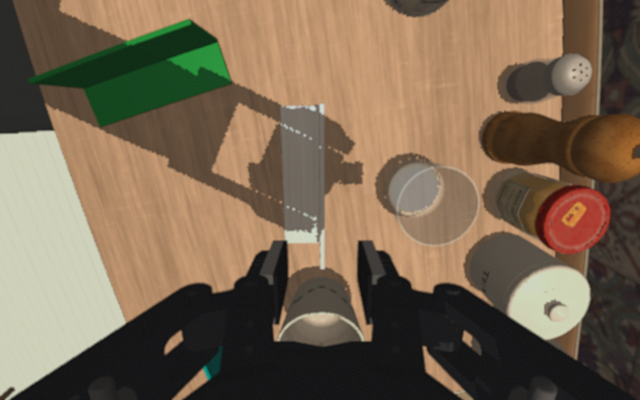

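Wrist view: the trim runs from (300,105) to about (323,268), with its tall upper edge at column ~323. It lies midway between the fingers. The glass base is at (415,190) and its rim at (438,205).

Run:
```python
from h import *
i=load("w1");g=i["pixels"].astype(int)
for r in (110,150,190,230,250,262,266,270): print(r,g[r,314:332].sum(1)//3)
P=plane(i,[(322.5,104),(324,268)],.072);print("tall top ends",P.round(4).tolist(),np.linalg.norm(P[0]-P[1]))
print("glass base/rim",plane(i,[(413,190)],0.0),plane(i,[(438,205)],.086))
print("short front corners",plane(i,[(281.5,106),(287,242)],.005).round(4).tolist())
```

```text
110 [174 156 122 103 113 155 198 212 211 200 177 158 152 154 155 155 152 152]
150 [100 102 104 102  99  96 100 103 104  98  89  80  78  79  78  77  77  76]
190 [101 102 102 103  99  95  97 103 104 100  91  82  78  78  81  95 117 136]
230 [209 203 179 132 103 101 110 141 170 180 173 157 150 150 150 151 150 148]
250 [157 158 159 158 158 166 184 199 202 194 176 155 148 150 152 152 153 154]
262 [163 160 157 154 157 166 184 197 201 196 179 159 150 149 150 152 153 151]
266 [115 114 113 107 107 127 167 195 202 196 178 154 143 145 151 151 151 150]
270 [81 82 81 80 79 81 85 91 91 88 85 79 78 79 78 78 77 79]
tall top ends [[0.6046, -0.1906, 0.072], [0.5816, -0.3465, 0.072]] 0.15759203722057005
glass base/rim [[ 0.69507503 -0.30028254  0.        ]] [[ 0.69424429 -0.29338752  0.086     ]]
short front corners [[0.5609, -0.1836, 0.005], [0.5376, -0.3399, 0.005]]
```

The fit holds: tall leg mid at (0.592, -0.268), which is directly below the tool. Descend and grip.

```bash
python3 -m jog '[[0,0,0,-0.001,0,0.04,40],[0,0,0,0,0,0.05,40],[0,0,0,0,0,0.045,40],[0,0,0,0,0,0.03,40],[0,0,0,0,0,0.014,40],[0,0,0,0,0,0,20],[0,0,0,0,0,0,0],[0,0,0,0,0,0,0],[0,0,0,0,0,0,0],[0,0,0,0,0,0,0]]' 60
```

```text
time_s: 3.65
position: [0.5928, -0.2686, 0.0356]
tool_rot: [[0.155, 0.988, 0.002], [0.988, -0.155, -0.001], [-0.001, 0.002, -1.0]]
ft_force: [-0.4, 0.7, 6.3]
grip_width: 0.0044
gripper_force: 60.3
```

```bash
python3 -m jog '[[0,0,0,0,0,-0.03,0],[0,0,0,0,0,-0.05,0],[0,0,0,0,0,-0.05,0],[0,0,0,0.01,-0.003,-0.045,0],[0,0,0,0.04,-0.012,0,0],[0,0,0,0.055,-0.0165,0,0],[0,0,0,0.055,-0.0165,0,0],[0,0,0,0.055,-0.0165,0,0],[0,0,0,0.055,-0.0165,0,0],[0,0,0,0.055,-0.0165,0,0]]'
python3 -m jog '[[0,0,-0.05,0.03,-0.009,0,0],[0,0,-0.021,0.007,-0.002,0,0],[0,0,0,0,0,0,0],[0,0,0,0,0,0,0]]'
python3 - <<'E'
from h import *
s=observe();print(s['position'],np.round(s['tool_rot'],3).tolist(),s['grip_width'])
grab("wrist","w2");grab("top","top2");grab("scene","scene2")
a=cv2.imread("pics/w2.png");b=cv2.imread("pics/scene2.png")[195:310,185:345];b=cv2.resize(b,None,fx=2,fy=2)
o=np.zeros((400+b.shape[0]-30,640,3),np.uint8);o[:400]=a;o[400:,:b.shape[1]]=b[30:];cv2.imwrite("pics/c2.png",o)
E
```

```text
time_s: 4.9
position: [0.5456, 0.0697, 0.209]
tool_rot: [[0.156, 0.988, -0.001], [0.988, -0.156, 0.0], [-0.0, -0.001, -1.0]]
ft_force: [0.6, -0.2, -3.7]
grip_width: 0.0041
gripper_force: 58.9
time_s: 5.4
position: [0.5412, 0.105, 0.2092]
tool_rot: [[0.087, 0.996, -0.0], [0.996, -0.087, -0.0], [-0.0, -0.0, -1.0]]
ft_force: [0.5, 0.2, -4.3]
grip_width: 0.0041
gripper_force: 58.9
[0.54121686 0.10502814 0.20915587] [[0.087, 0.996, -0.0], [0.996, -0.087, -0.0], [-0.0, -0.0, -1.0]] 0.004111653113960603
```

View pics/c2.png

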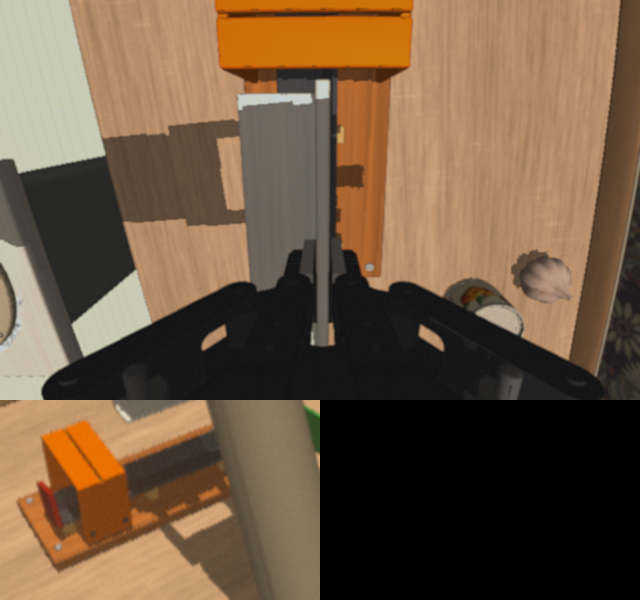

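Wrist view: the trim hangs parallel in the fingers. The bridge's near edge is at row ~68 and the bed's back leg shows at col ~333. Next I'll get the V corner height from zooms of the first pictures.

Run:
```python
import cv2,numpy as np
a=cv2.imread("pics/scene0.png")[216:246,268:308];b=cv2.imread("pics/top0.png")[188:224,262:302];c=cv2.imread("pics/w2.png")[60:100,305:345]
f=lambda im:cv2.convertScaleAbs(cv2.resize(im,None,fx=10,fy=10,interpolation=cv2.INTER_CUBIC),alpha=1.6)
A,B,C=map(f,(a,b,c));o=np.zeros((600,800,3),np.uint8)
o[:300,:400]=A;o[:360,400:]=B;o[300:,:400]=cv2.resize(C,(400,400))[:300];cv2.imwrite("pics/c3.png",o)
```

```text
(no output)
```

View pics/c3.png

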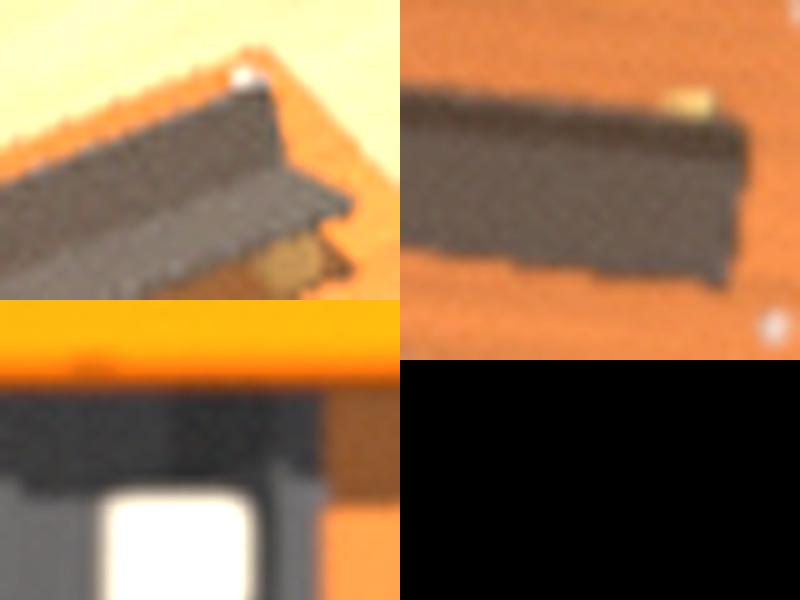

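Run:
```python
from h import *
t=np.array([.0845,.9964,0]);n=np.array([.9964,-.0845,0])
i=load("scene0");c,d=ray(i,[(294.35,224.35),(295.95,231.55),(302.55,236.25)])
for s0 in(.0593,.0613,.0633):
    P=c+d*((s0-c@t)/(d@t))[:,None];print(s0,[(round(p@n,4),round(p[2],4)) for p in P])
j=load("top0")
for p,z in (((296.25,200.25),.058),((262.05,196.55),.058),((294.05,216.05),.045)):
    P=plane(j,[p],z)[0];print("top",z,round(P@n,4),round(P@t,4))
w=load("w2")
for z in(.05,.058,.065):
    P=plane(w,[(336.55,78)],z)[0];print("w back outer",z,round(P@n,4),round(P@t,4))
P=plane(w,[(217,70),(410,70)],.12);print("bridge near edge",[(round(p@n,4),round(p@t,4)) for p in P])
```

```text
0.0593 [(np.float64(0.5474), np.float64(0.0466)), (np.float64(0.5392), np.float64(0.0235)), (np.float64(0.498), np.float64(0.0339))]
0.0613 [(np.float64(0.5436), np.float64(0.0501)), (np.float64(0.5354), np.float64(0.0271)), (np.float64(0.4944), np.float64(0.0374))]
0.0633 [(np.float64(0.5398), np.float64(0.0536)), (np.float64(0.5316), np.float64(0.0306)), (np.float64(0.4908), np.float64(0.0409))]
top 0.058 0.5425 0.0601
top 0.058 0.5428 0.1759
top 0.045 0.4892 0.0627
w back outer 0.05 0.5436 0.2512
w back outer 0.058 0.5432 0.2503
w back outer 0.065 0.5429 0.2496
bridge near edge [(np.float64(0.4571), np.float64(0.2495)), (np.float64(0.5917), np.float64(0.2492))]
```

Wrist and top views agree: corner cross ≈ 0.5297, stop s ≈ 0.340, corner height 0.025–0.029 (to be settled by contact). I'll tilt 20° and come in above the open bed, a few mm clear.

```bash
python3 -m jog '[[0.12,0,0,0,0,0,0],[0.12,0,0,0,0,0,0],[0.109,0,0,0,0,0,0],[0,0,0,0,0.012,0.02,0],[0,0,0,0,0.015,0.03,0],[0,0,0,0,0.014,0.03,0],[0,0,0,0,0.012,0.022,0],[0,0,0,0,0,0,0],[0,0,0,0,0,0,0]]'
cat >> h.py <<'E'
t=np.array([.0845,.9964,0]);n=np.array([.9964,-.0845,0]);zz=np.array([0,0,1.])
xb=n*np.cos(np.radians(20))-zz*np.sin(np.radians(20));zb=n*np.sin(np.radians(20))+zz*np.cos(np.radians(20))
C=.5297*n+.0270*zz+.3400*t
def st():
    s=observe();R=np.array(s['tool_rot']);p=np.array(s['position'])-C;f=np.array(s['ft_force'])
    print("t",round(s['time_s'],2),"TCP in bed mm",np.round([p@xb*1e3,p@t*1e3,p@zb*1e3],1),"F bed",np.round([f@xb,f@t,f@zb],1),"w",round(s['grip_width']*1e3,1),"grip",round(s['gripper_force'],1),
     "tool err deg",np.round(np.degrees([R[:,0]@xb,R[:,0]@zb,R[:,1]@zb]),2))
E
python3 -c "from h import *;st();grab('wrist','w3')"
```

```text
time_s: 6.68
position: [0.5564, 0.1046, 0.0964]
tool_rot: [[0.085, 0.937, -0.339], [0.996, -0.08, 0.029], [0.0, -0.34, -0.94]]
ft_force: [0.8, 0.1, -2.0]
grip_width: 0.0044
gripper_force: 59.3
t 6.67 TCP in bed mm [  -8.8 -188.7   70.7] F bed [ 1.4  0.2 -1.6] w 4.4 grip 59.3 tool err deg [0.04 0.02 0.11]
```

View pics/w3.png

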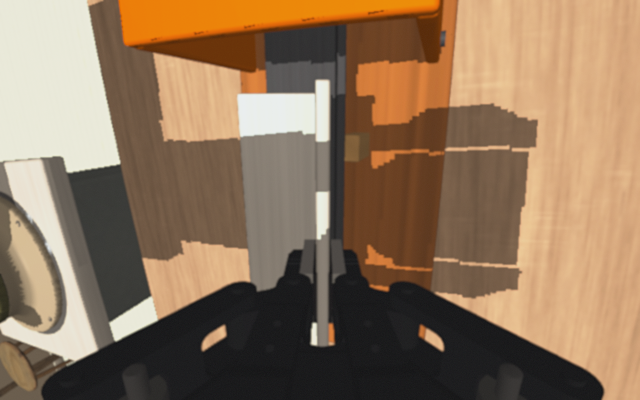

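Wrist view along the V: the trim front end is at (322,82) and the dark back leg is visible at cols ~335–345, just right of it. Next, measure the leg in the bed frame.

Run:
```python
from h import *
i=load("w3");g=i["pixels"].astype(int).sum(2)//3
for r in (45,60,75,120,160): print(r,"cols 326-352",g[r,326:352])
def bedp(p,zc):
    c,d=ray(i,[p]);c=c-C;d=d[0];u=(zc-c@zb)/(d@zb);P=c+d*u;return np.round([P@xb*1e3,P@t*1e3],1)
for r in(45,75,120,160): print(r,[(k,bedp((k,r),.028)) for k in (334,337,344,346)])
print("trim top outer/inner",bedp((330,82),.1067),bedp((315.5,82),.1067), bedp((329,200),.1067))
```

```text
45 cols 326-352 [50 51 52 51 50 51 50 50 46 42 36 40 46 49 49 50 50 50 49 52 62 70 70 69
 69 67]
60 cols 326-352 [50 49 51 50 48 49 51 50 50 44 46 65 83 90 91 90 88 86 81 73 68 68 70 69
 69 68]
75 cols 326-352 [88 89 89 88 87 88 88 87 76 62 54 67 81 89 89 89 89 87 80 70 65 67 69 68
 67 67]
120 cols 326-352 [230 225 202 152  95  55  47  46  43  36  39  45  49  51  49  51  49  49
  50  59  67  69  67  67  67  66]
160 cols 326-352 [126 121 111  92  66  50  49  46  41  34  39  46  50  50  50  48  48  56
  72  88  92  91  91  90  90  91]
45 [(334, array([ -2.3, -83.3])), (337, array([ -0.6, -83.3])), (344, array([  3.2, -83.3])), (346, array([  4.3, -83.3]))]
75 [(334, array([ -2.1, -98.8])), (337, array([ -0.5, -98.8])), (344, array([  3.4, -98.8])), (346, array([  4.6, -98.8]))]
120 [(334, array([  -1.9, -123.3])), (337, array([  -0.2, -123.3])), (344, array([   3.9, -123.2])), (346, array([   5. , -123.2]))]
160 [(334, array([  -1.7, -146.4])), (337, array([ 1.000e-01, -1.464e+02])), (344, array([   4.3, -146.4])), (346, array([   5.5, -146.4]))]
trim top outer/inner [  -6.4 -110.1] [ -11.1 -110.1] [  -6.5 -149.4]
```

The back leg's inner face reads x ≈ -0.5 mm in my bed frame, so the frame is good. Descend with 1.5 mm of clearance until contact.

```bash
python3 -m jog '[[0,0,0,0,0.0045,0.01,0],[0,0,0,0,0,0.01,0],[0,0,0,0,0,0.008,0],[0,0,0,0,0,0.003,0],[0,0,0,0,0,0,0],[0,0,0,0,0,0,0]]';python3 -c "from h import *;st()"
python3 -m jog '[[0,0,0,0,0,0.001,0],[0,0,0,0,0,0.001,0],[0,0,0,0,0,0,0]]';python3 -c "from h import *;st()"
```

```text
time_s: 7.48
position: [0.5496, 0.1055, 0.0648]
tool_rot: [[0.085, 0.936, -0.34], [0.996, -0.08, 0.029], [0.0, -0.342, -0.94]]
ft_force: [0.1, 0.5, -1.1]
grip_width: 0.0039
gripper_force: 59.5
t 7.47 TCP in bed mm [  -4.4 -188.5   38.6] F bed [ 0.4  0.5 -1. ] w 3.9 grip 59.5 tool err deg [0.02 0.01 0.02]
time_s: 7.85
position: [0.5497, 0.1055, 0.0647]
tool_rot: [[0.085, 0.937, -0.338], [0.996, -0.08, 0.029], [0.0, -0.339, -0.941]]
ft_force: [0.3, -0.2, 11.4]
grip_width: 0.0046
gripper_force: 61.7
t 7.85 TCP in bed mm [  -4.3 -188.4   38.5] F bed [-3.6 -0.2 10.8] w 4.6 grip 61.7 tool err deg [0.02 0.02 0.17]
```

Contact at z 38.5 (10.8 N), so the corner height is nearer 0.0295. Ease off slightly and push towards the back leg.

```bash
python3 -m jog '[[0,0,0,0,0.001,-0.0012,0],[0,0,0,0,0.001,0,0],[0,0,0,0,0,0,0]]';python3 -c "from h import *;st()"
python3 -m jog '[[0,0,0,0,0.001,0,0],[0,0,0,0,0,0,0],[0,0,0,0,0,0,0]]';python3 -c "from h import *;st()"
```

```text
time_s: 8.22
position: [0.5509, 0.1053, 0.0642]
tool_rot: [[0.085, 0.936, -0.341], [0.996, -0.08, 0.029], [-0.0, -0.343, -0.939]]
ft_force: [-2.7, 0.7, 8.9]
grip_width: 0.0042
gripper_force: 61.1
t 8.22 TCP in bed mm [  -3.1 -188.5   38.5] F bed [-5.6  0.4  7.4] w 4.2 grip 61.1 tool err deg [ 0.02  0.   -0.04]
time_s: 8.6
position: [0.5511, 0.1053, 0.0642]
tool_rot: [[0.084, 0.936, -0.343], [0.996, -0.079, 0.029], [-0.0, -0.344, -0.939]]
ft_force: [-5.6, 0.2, 11.5]
grip_width: 0.0041
gripper_force: 61.3
t 8.6 TCP in bed mm [  -2.8 -188.5   38.5] F bed [-9.2 -0.2  8.9] w 4.1 grip 61.3 tool err deg [ 0.   -0.01 -0.14]
```

Seated on both faces (-9 N against the back leg, +9 N from the floor). Release and check.

```bash
python3 -m jog '[[0,0,0,0,-0.0007,0.0003,0],[0,0,0,0,0,0,30],[0,0,0,0,0,0,40],[0,0,0,0,0,0,40],[0,0,0,0,0,-0.02,40],[0,0,0,0,0,-0.03,40],[0,0,0,0,0,-0.01,40],[0,0,0,0,0,0,40]]'
python3 - <<'E'
from h import *
st();i=grab('wrist','w4')
g=i["pixels"].astype(int).sum(2)//3
for r in (75,100,120,160): print(r,g[r,290:350].tolist())
E
```

```text
time_s: 9.6
position: [0.5717, 0.1035, 0.119]
tool_rot: [[0.085, 0.936, -0.34], [0.996, -0.08, 0.029], [0.0, -0.342, -0.94]]
ft_force: [-0.1, -0.6, -0.2]
grip_width: 0.0344
gripper_force: 0.0
t 9.6 TCP in bed mm [  -2.1 -188.5   97.1] F bed [ 0.  -0.6 -0.2] w 34.4 grip 0.0 tool err deg [0.02 0.01 0.02]
75 [91, 92, 91, 90, 89, 88, 89, 88, 90, 90, 90, 89, 89, 87, 88, 88, 87, 87, 87, 89, 90, 91, 87, 87, 87, 89, 89, 89, 91, 90, 90, 89, 88, 83, 79, 81, 87, 90, 90, 90, 87, 81, 75, 72, 70, 69, 70, 69, 68, 67, 66, 67, 66, 66, 79, 106, 127, 133, 132, 131]
100 [234, 233, 233, 232, 232, 232, 232, 232, 232, 232, 231, 231, 231, 231, 232, 232, 231, 230, 230, 230, 231, 232, 232, 231, 218, 205, 222, 234, 235, 234, 234, 233, 232, 221, 176, 105, 55, 45, 49, 50, 50, 55, 62, 68, 70, 70, 68, 68, 67, 68, 66, 66, 65, 65, 65, 67, 69, 69, 69, 68]
120 [236, 236, 236, 235, 235, 234, 234, 234, 235, 235, 234, 233, 233, 234, 234, 234, 233, 233, 232, 232, 233, 233, 234, 232, 226, 217, 222, 232, 234, 234, 233, 233, 231, 221, 175, 105, 54, 48, 50, 51, 51, 52, 59, 67, 69, 68, 67, 67, 66, 66, 66, 65, 66, 65, 66, 68, 70, 68, 69, 70]
160 [130, 131, 131, 130, 129, 128, 128, 127, 126, 128, 128, 127, 127, 127, 127, 126, 125, 124, 123, 123, 123, 124, 126, 127, 126, 118, 113, 118, 124, 127, 126, 127, 126, 119, 99, 70, 52, 48, 50, 50, 48, 51, 59, 67, 67, 68, 66, 66, 67, 66, 66, 65, 64, 65, 67, 68, 69, 68, 70, 69]
```

View pics/w4.png

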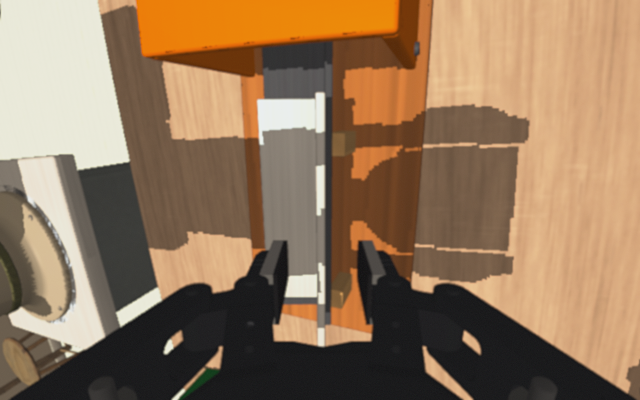

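The trim appears to lie nested, with the front end at row ~98 and clear of the bridge. I'll verify the numbers, then re-grip about 14 mm from the tail.

```bash
python3 - <<'E'
from h import *
i=load("w4")
def bedp(p,zc):
    c,d=ray(i,[p]);c=c-C;d=d[0];u=(zc-c@zb)/(d@zb);P=c+d*u;return np.round([P@xb*1e3,P@t*1e3],1)
for p in((324.5,100),(324.5,160),(324.5,93),(316,200),(325.5,200),(324,345)): print(p,bedp(p,.0745))
print("short leg front edge",bedp((258,99),.0075),bedp((269,303),.0075))
E
python3 -m jog '[[0,0,0,-0.02,-0.0007,0,40],[0,0,0,-0.03,0,0,40],[0,0,0,-0.018,0,0.005,40],[0,0,0,0,0,0.02,40],[0,0,0,0,0,0.02,40],[0,0,0,0,0,0.0115,40],[0,0,0,0,0,0,40],[0,0,0,0,0,0,40]]';python3 -c "from h import *;st()"
```

```text
(324.5, 100) [  -1.  -112.9]
(324.5, 160) [  -0.9 -143.4]
(324.5, 93) [  -1.  -109.5]
(316, 200) [  -5.5 -165.3]
(325.5, 200) [  -0.3 -165.3]
(324, 345) [  -0.9 -261.3]
short leg front edge [ -47.8 -109.2] [ -47.5 -275.2]
time_s: 10.65
position: [0.5466, 0.0374, 0.0669]
tool_rot: [[0.085, 0.937, -0.34], [0.996, -0.08, 0.029], [-0.0, -0.341, -0.94]]
ft_force: [-0.3, 0.1, -0.5]
grip_width: 0.0343
gripper_force: 0.0
t 10.65 TCP in bed mm [  -2.6 -256.6   41.5] F bed [-0.1  0.  -0.6] w 34.3 grip 0.0 tool err deg [0.02 0.   0.07]
```

Nested: the upper edge sits at x ≈ -0.9 with the leg face at ≈ -0.5, and the axes are parallel. Grip near the tail (13 mm in).

```bash
python3 -m jog '[[0,0,0,0,-0.0003,0,15],[0,0,0,0,0,0,0],[0,0,0,0,0,0,0],[0,0,0,0,0,0,0]]' 30;python3 -c "from h import *;st()"
python3 -m jog '[[0,0,0,0.01,0,0,0],[0,0,0,0.015,0,0,0],[0,0,0,0.015,0,0,0],[0,0,0,0.01,0,0,0],[0,0,0,0,0,0,0]]';python3 -c "from h import *;st()"
```

```text
time_s: 11.15
position: [0.5461, 0.0375, 0.0669]
tool_rot: [[0.085, 0.937, -0.34], [0.996, -0.08, 0.029], [-0.0, -0.341, -0.94]]
ft_force: [1.2, 0.3, 5.2]
grip_width: 0.0046
gripper_force: 30.7
t 11.15 TCP in bed mm [  -3.1 -256.5   41.4] F bed [-0.7  0.4  5.3] w 4.6 grip 30.7 tool err deg [0.02 0.   0.06]
time_s: 11.78
position: [0.5503, 0.088, 0.0669]
tool_rot: [[0.084, 0.937, -0.34], [0.996, -0.079, 0.029], [0.0, -0.341, -0.94]]
ft_force: [1.2, 3.0, 5.2]
grip_width: 0.0048
gripper_force: 30.9
t 11.78 TCP in bed mm [  -3.1 -205.8   41.3] F bed [-0.9  3.   5.2] w 4.8 grip 30.9 tool err deg [-0.02  0.02  0.06]
```

```bash
python3 -m jog '[[0,0,0,0.012,0,0,0],[0,0,0,0.015,0,0,0],[0,0,0,0.015,0,0,0],[0,0,0,0.009,0,0,0],[0,0,0,0.002,0,0,0],[0,0,0,0,0,0,0]]';python3 -c "from h import *;st()"
python3 -m jog '[[0,0,0,0.0015,0,0,0],[0,0,0,0.0015,0,0,0],[0,0,0,0,0,0,0]]';python3 -c "from h import *;st()"
```

```text
time_s: 12.52
position: [0.5546, 0.1398, 0.0669]
tool_rot: [[0.085, 0.936, -0.34], [0.996, -0.08, 0.028], [-0.001, -0.342, -0.94]]
ft_force: [0.3, -3.2, 5.3]
grip_width: 0.0048
gripper_force: 30.9
t 12.53 TCP in bed mm [  -3.2 -153.8   41.3] F bed [-1.3 -3.2  5.1] w 4.8 grip 30.9 tool err deg [ 0.03 -0.05  0.02]
time_s: 12.9
position: [0.5549, 0.1423, 0.0669]
tool_rot: [[0.085, 0.936, -0.341], [0.996, -0.08, 0.027], [-0.002, -0.342, -0.94]]
ft_force: [-0.4, -5.8, 5.9]
grip_width: 0.0049
gripper_force: 30.9
t 12.9 TCP in bed mm [  -3.2 -151.3   41.3] F bed [-1.9 -5.8  5.6] w 4.9 grip 30.9 tool err deg [ 0.06 -0.08  0.02]
```

```bash
python3 -m jog '[[0,0,0,0.001,0,0,0],[0,0,0,0.001,0,0,0],[0,0,0,0,0,0,0]]';python3 -c "from h import *;st()"
python3 -m jog '[[0,0,0,0.001,0,0,0],[0,0,0,0.001,0,0,0],[0,0,0,0,0,0,0]]';python3 -c "from h import *;st()"
python3 -m jog '[[0,0,0,0.001,0,0,0],[0,0,0,0.001,0,0,0],[0,0,0,0,0,0,0]]';python3 -c "from h import *;st()"
```

```text
time_s: 13.28
position: [0.555, 0.1442, 0.0669]
tool_rot: [[0.085, 0.936, -0.341], [0.996, -0.08, 0.027], [-0.002, -0.342, -0.94]]
ft_force: [-0.3, -5.4, 5.6]
grip_width: 0.0048
gripper_force: 30.9
t 13.28 TCP in bed mm [  -3.2 -149.4   41.3] F bed [-1.7 -5.4  5.3] w 4.8 grip 30.9 tool err deg [ 0.06 -0.08  0.01]
time_s: 13.65
position: [0.5552, 0.1462, 0.0669]
tool_rot: [[0.085, 0.936, -0.341], [0.996, -0.081, 0.027], [-0.002, -0.342, -0.94]]
ft_force: [-1.2, -6.4, 5.6]
grip_width: 0.0042
gripper_force: 30.9
t 13.65 TCP in bed mm [  -3.2 -147.4   41.3] F bed [-2.5 -6.5  5. ] w 4.2 grip 30.9 tool err deg [ 0.06 -0.09  0.01]
time_s: 14.02
position: [0.5552, 0.1462, 0.0669]
tool_rot: [[0.085, 0.936, -0.342], [0.996, -0.082, 0.024], [-0.005, -0.343, -0.939]]
ft_force: [-1.8, -15.7, 6.8]
grip_width: 0.0047
gripper_force: 31.1
t 14.03 TCP in bed mm [  -3.2 -147.4   41.3] F bed [ -2.8 -15.8   6.2] w 4.7 grip 31.1 tool err deg [ 0.15 -0.27 -0.04]
```

The force jumped to 16 N and motion stopped after 109.1 mm (109.5 predicted), so the trim is at the stop. Unload, release, withdraw and look.

```bash
python3 -m jog '[[0,0,0,-0.0012,0,0,0],[0,0,0,0,0,0,25],[0,0,0,0,0,0,40],[0,0,0,0,0,0,40],[0,0,0,0,0,-0.02,40],[0,0,0,0,0,-0.04,40],[0,0,0,-0.03,0,-0.03,40],[0,0,0,-0.03,0,0,40],[0,0,0,0,0,0,40]]'
python3 - <<'E'
from h import *
st();grab('wrist','w5');grab('scene','scene5')
a=cv2.imread("pics/w5.png");b=cv2.imread("pics/scene5.png")[205:305,180:340];b=cv2.resize(b,(320,200))
cv2.imwrite("pics/c5.png",np.vstack([a,np.hstack([b,0*b])]))
E
```

```text
time_s: 15.15
position: [0.5808, 0.0842, 0.1511]
tool_rot: [[0.087, 0.936, -0.341], [0.996, -0.082, 0.03], [-0.0, -0.342, -0.94]]
ft_force: [0.2, -0.0, 0.4]
grip_width: 0.0343
gripper_force: 0.0
t 15.15 TCP in bed mm [  -3.1 -207.1  131. ] F bed [0.1 0.  0.4] w 34.3 grip 0.0 tool err deg [ 0.14  0.05 -0.  ]
```

View pics/c5.png

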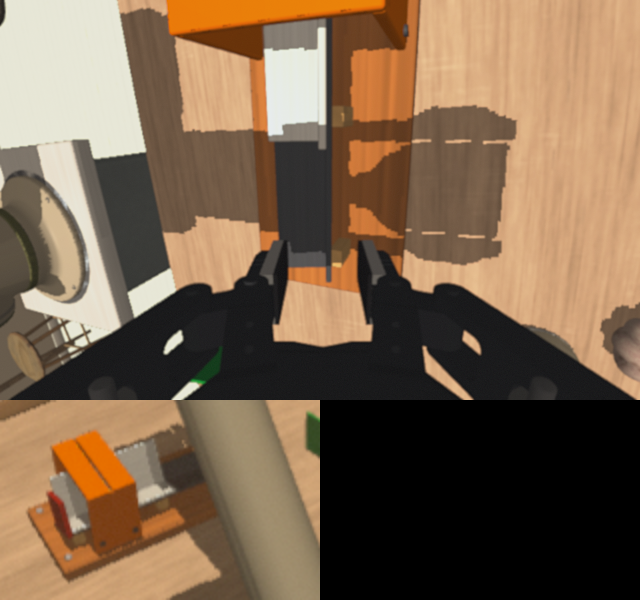

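The trim lies under the bridge with its front at the red stop (scene inset) and its tail at row ~149. A last numeric check.

Run:
```python
from h import *
i=load("w5")
def bedp(p,zc):
    c,d=ray(i,[p]);c=c-C;d=d[0];u=(zc-c@zb)/(d@zb);P=c+d*u;return np.round([P@xb*1e3,P@t*1e3],1)
g=i["pixels"].astype(int).sum(2)//3
for r in(40,80,120,140): 
    k=315+int(np.argmin(np.diff(g[r,315:335])));print(r,k,bedp((k+.5,r),.0745))
print("tail tall",bedp((322,149.5),.0745),"short tail",bedp((290,139),.0075),"bed tail",bedp((329,282),.0305),"bridge edge?")
print(observe()['ft_force'])
```

```text
40 325 [ -0.9 -96.1]
80 325 [  -0.9 -118.4]
120 325 [  -0.9 -141.8]
140 325 [  -0.9 -154. ]
tail tall [  -3.1 -160. ] short tail [ -29.9 -158.3] bed tail [   2.9 -279.5] bridge edge?
[-0.4478429   0.68058598  0.53558221]
```

```bash
python3 -c "from rig import job;print(job.close_job())"
```

```text
the job is handed in; nothing more can be done
None
```

The aluminium trim was laid nested in the open bed, released, re-gripped about 13 mm from its tail and slid under the bridge to the red stop. I handed the job in at about 15 s; the last wrist picture put the trim's tail about 160 mm from the stop face, as it should be, with the trim still nested, and the call did not return a verdict.

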